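# Hang the utensil basket on the side-opening hooks of the drying rack

### The arm

A 7-joint arm with a two-finger parallel gripper is mounted at the origin on the work surface. World frame = base frame: x ahead of the robot, y to its left, z up, the work surface at z = 0. Lengths are in m, angles in rad, forces in N, time in s.
With the tool pointing down it reaches from about 0.4 to 0.875 m from the base axis. Payload 19.3 kg.
Tool frame: the origin (TCP) lies midway between the tips of the shut fingers; the grasp point (between the pads) lies 19 mm behind it; z points along the fingers, y is the direction in which the jaws open and shut (so a half turn about z gives the same grasp; the last joint's range is limited). The gripper opens to 85 mm and grips with 20 to 120 N. Pads are 22 mm wide; open, the fingers measure 114 mm over their backs; the gripper's body (76 mm by 85 mm) begins 54 mm behind the grasp point. The pads swing forward as they close: fully open they stand 13 mm farther back than shut.
Start: joints at [1.25, 0.521, -0.036, 1.599, 0.021, 1.021, -0.113], TCP at [0.155, -0.605, 0.231] pointing down, gripper open.
Joint ranges: [-2.91, 2.91], [-0.3, 2.13], [-1.5, 1.42], [0.17, 2.43], [-1.26, 4.41], [0.16, 1.93], [-2.52, 2.52]. Speed limits (rad/s): [1.89, 1.89, 2.39, 2.39, 3.01, 3.01, 3.01].

### API

Orientations are given as [roll, pitch, yaw] about the fixed x, y, z axes, in that order (R = Rz(yaw) Ry(pitch) Rx(roll)).
In Python, from workcell import bot, eyes gives the robot as it stands. The module is installed in compiled form; this text tells all that it offers.
- The arm moves only by the shell command python3 -m jog 'ROWS' [FORCE]. ROWS is JSON, a list of rows, each an object with "delta_pos": the shift along the world's x, y, z in mm, a list of three; "spin": the turn about the world's z in rad; "claw": the closure, from 0 (fully open) to 1 (shut). In form: [{"delta_pos": [tx, ty, tz], "spin": spin, "claw": claw}, ...]. A call has 1 to 8 rows; each row is the pose to reach, as a shift and turn from the pose measured when the call began; what a row does not reach only later rows make up. A row lasts 1/10 s, in which the tool goes at most 50 mm and 8.59 degrees, less where a joint would pass 70% of its speed; a pose out of reach is approached as far as the arm can. A call with a gripper value outside its range is refused whole. The fingers move at their own pace and stop on an object; FORCE is the grip in N (left out, the last holds). Time passes only in rows, so rows that repeat a pose let the fingers close. It gives the time, the measured TCP pose, the force and the opening at its end, in the units of the state.
- bot.observe(): the state, without advancing time (a new reading comes with each control period).
- eyes.grab_frame(name): name is "scene" or "top" or "wrist"; returns the picture (480x640x3 uint8, blue, green, red); there is no depth.
- eyes.camera_params(name): a dict with "fx", "fy", "cx", "cy" (pixels), "origin" and "attitude" of the camera in the world. Camera axes: x right, y up, looking along -z (the intrinsics and any distortion apply to the point x, -y, -z); pixel columns grow to the right and rows downward; lengths in m; the calibration is good to about 2 mm. A picture is of the moment at which its call begins: read the wrist's pose just before it. camera_params takes no time and is no camera call; for the wrist camera it gives the pose at the moment of the call.
- bot.job_done(): hands the job in, once; it reports no verdict.
The state is a dict: "clock": time; "qpos": joint angles; "qd": joint speeds; "joint_efforts": joint torques, N m; "position": TCP position; "tool_rot": TCP orientation; "force": force on the tool from outside, world axes, zero at the start; "moment": the same for the moment, N m; "grip_width": finger opening in m.
Only numpy, scipy, OpenCV 4.12 (cv2) and the standard library are available. Lean on these libraries where they do the work, as an engineer would, in place of code of your own. Each camera call takes 0.05 s, during which the arm holds its last target. There are 200 camera calls.

### The job

Take the small steel utensil basket off the white cutting board and hang its rod on the yellow pair of hooks on the drying rack: the hooks open to the side, so bring the rod in sideways under their overhangs and let it down into both throats. Go gently, feeling for the hooks rather than ramming or dropping the basket on them, leave it hanging level and still, let go of it, and leave the other things where they stand.

Things in the scene. Friction and masses are not known exactly. Their poses are not given: they have to be found in the camera images.
- rod_mid (a point): Middle of the basket's level round steel rod, the place to grip it. Rod: 10 mm thick, 232 mm long, along the basket's x axis, 130 mm above the basket's underside; black end discs 20 mm across, 4 mm thick, from 114 to 118 mm either side. A green grip sleeve 70 mm long, 16 mm wide (y), 18 mm high (z) surrounds the middle. 60 mm of free height below the sleeve's level down to the box's rim.
- basket_box (a point): Centre, half-way up, of the basket's open steel box, 100 mm below the rod: 150 mm (x) by 84 mm (y) by 60 mm high; two thin straps at its ends rise to the rod. Axes as the rod's, z up. It weighs 0.2 to 0.45 kg, is symmetrical and may hang either way round. Teaspoons are fixed in it.
- rack: Drying rack, fixed. Origin on the table, z up. Dark base plate 12 mm thick, x +-125 mm, y -60 to 130 mm; steel posts at x +-98, y 70 mm carry two equal yellow hooks, plates 12 mm thick at x +-98 mm; nothing stands between or above them. Mouths face the rack's -y: the rod, parallel to the rack's x, goes in along +y. End discs leave 10 mm play along x either way.
- rack_seat (a point): Point at rack x 0, y 0, height 180 mm, rack's axes: the seated rod's middle if the hooks were clamped at mid position. The rigid hook pair is clamped anywhere from 30 mm before to 30 mm beyond it along the rack's y (both alike). This offset is not measured: feel for it or see it. Rod against the back wall: axis 2.7 mm behind the throat's middle.
- rack_mouth (a point): Point 23 mm above the seat point, height 203 mm, rack's axes: mid-height of the mouths. Each hook: throat 15.5 mm wide, floor at 175 mm height; before it a lip 10 mm thick, flat top at 192 mm; behind it an upright back wall up to 225 mm; an overhang, underside at 215 mm, covers the throat and reaches 35 mm in front of its middle. So the mouth is 23 mm high.
- board: White cutting board, fixed, 280 by 280 mm, 12 mm thick, on which the basket stands; origin at the centre of its underside.
- jar_full: Bystander, to be left alone: full jam jar, 66 mm across, 92 mm tall, red lid; origin at its underside.
- jar_half: Bystander, to be left alone: half-empty jam jar, 66 mm across, 92 mm tall, red lid; origin at its underside.
- tub: Bystander, to be left alone: red tub with white lid, 126 mm across, 117 mm tall; origin at its underside.
- cup: Bystander, to be left alone: empty clear drinking cup, 84 mm across, 100 mm tall; origin at its underside.
- squeeze: Bystander, to be left alone: yellow squeeze bottle with red cap, 56 mm across, 150 mm tall; origin at its underside.
- jar_lid: Bystander, to be left alone: loose flat metal jar lid lying on the table, 68 mm across, 10 mm thick; origin at its underside.
- spreader: Bystander, to be left alone: spreading spatula with wooden handle, about 250 mm long, lying flat on the table; origin at its underside.
Not all that is in view belongs to the job. Of the things that look like the part that bears rod_mid, the larger one is meant.

How it is judged:
On the way, in this order (a step that is already met when the one before it is completed fails the run):
1. the basket is lifted clear of the board (height (world z) of rod_mid above 0.165 m), for 0.1 s.
2. the rod lies down in both throats (z of rod_mid in the frame of rack between 0.174 and 0.185 m and y of rod_mid in the frame of rack between -0.038 and 0.038 m and x of rod_mid in the frame of rack between -0.015 and 0.015 m and angle between the x axis of rod_mid and the x axis of rack, either way round below 0.08 rad and contact force between basket and rack above 0.5 N), for 0.2 s.
At the end, for the whole second after the job is handed in: The basket hangs still and released in both throats, borne by the rack: rod middle at 180 mm height (+5, -6 mm), within 38 mm of the seat point along the rack's y and 15 mm along x, parallel to the rack's x within 0.08 rad, upright within 0.2 rad, below 0.05 m/s and 0.6 rad/s (all of step 2 and angle between rod_mid's own z axis and vertical below 0.2 rad and linear speed of basket below 0.05 m/s and angular speed of basket below 0.6 rad/s); the robot touches nothing.
It fails at once if the basket is pressed or knocked against the rack with more than 25 N (contact force between basket and rack above 25 N).
It fails at once if the robot pushes the rack with more than 25 N (contact force between any of the fingers, the arm and rack above 25 N).
It fails at once if another thing on the table is shifted by more than 30 mm or tipped over (distance of any of jar_full, jar_half, tub, cup, squeeze, jar_lid, spreader from where it was at the start of the episode above 0.03 m or angle between any of jar_full, jar_half, tub, cup, squeeze, jar_lid, spreader's own z axis and vertical above 0.5 rad).
It also fails if it takes over 58 s, if anything falls off the work surface, if the arm or the gripper's body presses on something with over 40 N, if the wrist force passes 120 N, or if a joint passes its speed limit or range.

## Working session

There is one attempt and no reset: what is moved stays moved. The work goes in short steps, Python scripts to look and compute and a shell command to move; the robot and the scene stay as the last step left them, time stands still between calls to the robot, and variables do not carry over. Pictures are saved under pics/ and viewed, about 8 in all and at most 12, crops included, and the job is handed in when it is done.

```bash
mkdir -p pics
python3 - <<'E'
from workcell import bot, eyes
import cv2,numpy as np
s=bot.observe();print({k:np.round(v,4).tolist() for k,v in s.items()})
for n in("scene","top"):
    cv2.imwrite(f"pics/{n}0.png",eyes.grab_frame(n));print(n,eyes.camera_params(n))
print(eyes.camera_params("wrist"))
E
```

```text
{'clock': 0.0, 'qpos': [1.2498, 0.522, -0.0363, 1.6, 0.0212, 1.0211, -0.1129], 'qd': [-0.0005, -0.0004, 0.0029, 0.0007, 0.0002, 0.0002, -0.001], 'joint_efforts': [0.0002, -92.7121, 1.9801, -36.993, 0.0178, 0.0083, 0.0], 'position': [0.155, -0.6051, 0.2307], 'tool_rot': [-3.1404, 0.0001, 0.2508], 'force': [-0.4577, -0.5705, 0.3135], 'moment': [-0.0439, -0.0009, 0.0288], 'grip_width': 0.0857}
scene {'fx': 551.0163149486951, 'fy': 551.0163149486951, 'cx': 322.4640430545025, 'cy': 236.33648899841685, 'origin': array([1.35580235, 0.3391781 , 1.41380021]), 'attitude': array([ 0.62290307, -0.00658645,  1.95270257])}
top {'fx': 512.2601146596395, 'fy': 512.2601146596395, 'cx': 318.95432649336857, 'cy': 245.99141440692654, 'origin': array([0.28777945, 0.02409203, 1.53230754]), 'attitude': array([ 1.63576592e-01,  1.14994868e-03, -1.56976418e+00])}
{'fx': 376.5958380442427, 'fy': 376.5958380442427, 'cx': 322.5512327441651, 'cy': 238.1412446431072, 'origin': array([ 0.22676265, -0.58738294,  0.37450848]), 'attitude': array([-2.86597988e-01,  8.27674849e-04, -1.31981524e+00])}
```

View pics/scene0.png

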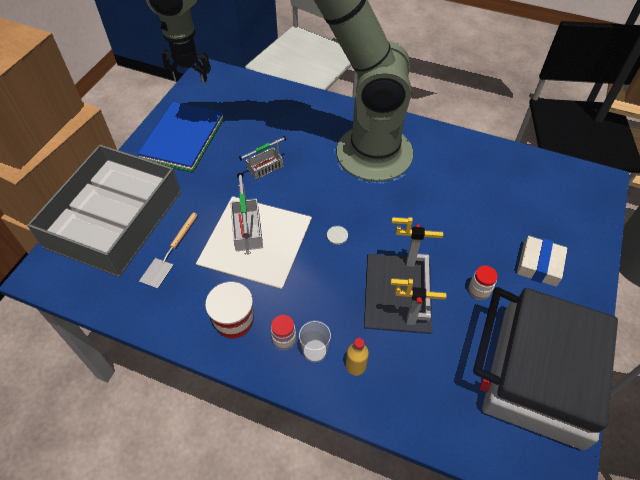

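View pics/top0.png

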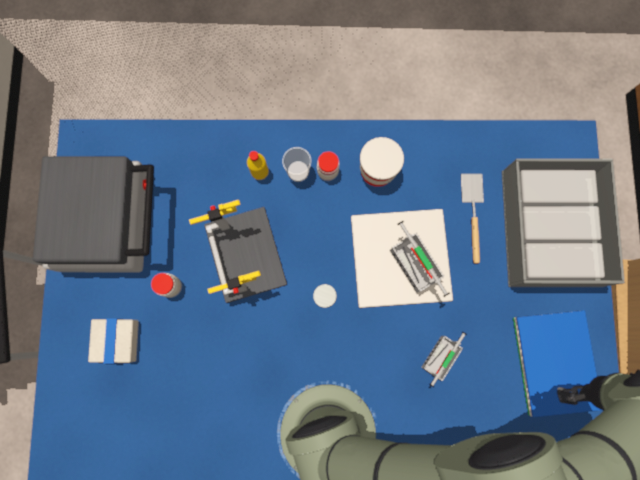

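The scene shows the robot base at the back. The candidates for the basket, by top pixel, are the large one on the white board, green sleeve about (422,260), and a smaller one on the bare table, about (447,360). The large one on the board is the target. The rack is at top (240,255), with hooks at about (215,213) and (235,283). I'll check it in one close composite.

Run:
```python
import cv2,numpy as np
t=cv2.imread("pics/top0.png");s=cv2.imread("pics/scene0.png")
f=lambda im,x,y:cv2.resize(im[y:y+75,x:x+100],(400,300),interpolation=cv2.INTER_CUBIC)
f2=lambda im,x,y:cv2.resize(im[y:y+120,x:x+160],(400,300),interpolation=cv2.INTER_CUBIC)
g=np.vstack([np.hstack([f2(t,345,200),f2(s,190,160)]),np.hstack([f2(t,160,190),f2(s,340,205)])])
cv2.imwrite("pics/comp.png",g)
```

```text
(no output)
```

View pics/comp.png

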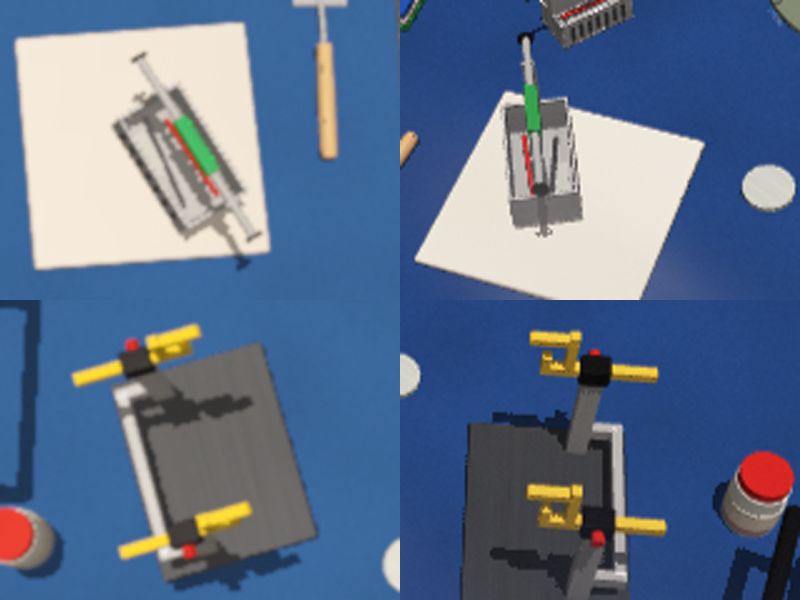

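The crops confirm the choice. The large basket on the board has rod discs at top (401,223) and (447,295). The rack's mouths face right in the top view, away from the posts, and the overhang tips are at about (240,202) and (260,273). Next I'll locate these in the world.

```bash
cat > h.py <<'E'
import numpy as np
from scipy.spatial.transform import Rotation as R
from workcell import bot, eyes
def ray(P,u,v):
    d=R.from_euler("xyz",P["attitude"]).apply([(u-P["cx"])/P["fx"],-(v-P["cy"])/P["fy"],-1]);return np.array(P["origin"]),d
def atz(P,u,v,z):
    o,d=ray(P,u,v);return o+d*(z-o[2])/d[2]
def proj(P,X):
    c=R.from_euler("xyz",P["attitude"]).inv().apply(np.array(X)-P["origin"]);return np.array([P["cx"]-P["fx"]*c[...,0]/c[...,2],P["cy"]+P["fy"]*c[...,1]/c[...,2]]).T
def tri(rs):
    A=0;b=0
    for o,d in rs:
        d=d/np.linalg.norm(d);M=np.eye(3)-np.outer(d,d);A=A+M;b=b+M@o
    return np.linalg.solve(A,b)
E
python3 - <<'E'
from h import *
np.set_printoptions(precision=4,suppress=True)
T=eyes.camera_params("top");S=eyes.camera_params("scene")
t=lambda x,y,ox,oy:(x/2.5+ox,y/2.5+oy)
bt=lambda x,y:t(x,y,345,200); bs=lambda x,y:t(x-400,y,190,160)
rt=lambda x,y:t(x,y-300,160,190); rs=lambda x,y:t(x-400,y-300,340,205)
for n,p in dict(d1=bt(140,58),d2=bt(254,237)).items(): print("top",n,atz(T,*p,.142))
for n,p in dict(d1=bs(525,38),d2=bs(541,188)).items(): print("scene",n,atz(S,*p,.142))
print("sleeve",atz(T,*bt(197,146),.148),atz(S,*bs(532,108),.148))
print("board",[atz(T,*bt(*p),.012) for p in((16,38),(244,23),(270,250),(35,269))])
for n,p in dict(c1=rt(262,343),c2=rt(316,537),c3=rt(165,580)).items(): print("plate top",n,atz(T,*p,.012))
for n,p in dict(c1=rs(472,423)).items(): print("plate scene",n,atz(S,*p,.012))
for n,a,b in(("tipA",rt(198,331),rs(530,337)),("tipB",rt(249,509),rs(528,491)),("backA",rt(74,379),rs(657,374)),("backB",rt(121,551),rs(665,527))):
    X=tri([ray(T,*a),ray(S,*b)]);print(n,X,proj(T,X)-a,proj(S,X)-b)
E
```

```text
top d1 [ 0.5814 -0.2013  0.142 ]
top d2 [ 0.3836 -0.3198  0.142 ]
scene d1 [ 0.3854 -0.3156  0.142 ]
scene d2 [ 0.5828 -0.1953  0.142 ]
sleeve [ 0.4822 -0.2601  0.148 ] [ 0.4859 -0.2547  0.148 ]
board [array([ 0.6336, -0.0724,  0.012 ]), array([ 0.6525, -0.3501,  0.012 ]), array([ 0.3772, -0.3703,  0.012 ]), array([ 0.3547, -0.0922,  0.012 ])]
plate top c1 [0.6583 0.1912 0.012 ]
plate top c2 [0.4218 0.1227 0.012 ]
plate top c3 [0.3707 0.3006 0.012 ]
plate scene c1 [0.427 0.129 0.012]
tipA [0.5745 0.2063 0.4021] [ 0.1518 -0.038 ] [0.1533 0.0052]
tipB [ 0.4603  0.2136 -0.0444] [-1.294   0.3385] [-1.3409 -0.0737]
backA [0.5389 0.3265 0.3609] [ 0.6217 -0.133 ] [ 0.6264 -0.0108]
backB [ 0.4123  0.3836 -0.0999] [-1.7094  0.4008] [-1.7759 -0.031 ]
```

```bash
python3 -m jog '[{"delta_pos":[0,0,50],"spin":0,"claw":0},{"delta_pos":[0,0,90],"spin":0,"claw":0},{"delta_pos":[30,30,90],"spin":0.05,"claw":0},{"delta_pos":[60,62,90],"spin":0.1,"claw":0},{"delta_pos":[90,94,90],"spin":0.15,"claw":0},{"delta_pos":[120,126,90],"spin":0.2,"claw":0},{"delta_pos":[150,158,90],"spin":0.25,"claw":0},{"delta_pos":[180,190,90],"spin":0.29,"claw":0}]' 30
python3 - <<'E'
from h import *
np.set_printoptions(precision=4,suppress=True)
T=eyes.camera_params("top");S=eyes.camera_params("scene")
t=lambda x,y,ox,oy:(x/2.5+ox,y/2.5+oy)
rt=lambda x,y:t(x,y-300,160,190); rs=lambda x,y:t(x-400,y-300,340,205)
o=np.array([.5255,.217]);c,s=np.cos(.281),np.sin(.281);M=np.array([[c,s],[-s,c]])
for n,a,b in(("tipA",rt(199,331),rs(528,491)),("tipB",rt(249,509),rs(530,337)),("backA",rt(74,379),rs(665,527)),("backB",rt(121,551),rs(657,374))):
    X=tri([ray(T,*a),ray(S,*b)]);print(n,X,"rack",M@(X[:2]-o),proj(T,X)-a,proj(S,X)-b)
E
```

```text
clock: 0.9
position: [0.3359, -0.4136, 0.3207]
tool_rot: [-3.14, 0.0, 0.543]
force: [-0.2, -0.3, 0.3]
grip_width: 0.0856
tipA [0.6207 0.2374 0.2174] rack [ 0.0971 -0.0068] [-0.7732  0.1898] [-0.8301 -0.0423]
tipB [0.4322 0.1802 0.217 ] rack [-0.0999 -0.0094] [-0.5294  0.1413] [-0.5162 -0.0193]
backA [0.5793 0.3788 0.1699] rack [0.0965 0.1405] [-0.4611  0.0962] [-0.494  -0.0047]
backB [0.3923 0.3211 0.1703] rack [-0.0991  0.137 ] [-0.5908  0.1429] [-0.5775  0.0065]
```

Hook tips come out at rack x +97/-100, which fits ±98. The height is about right too. The throat is at roughly rack y +27. Now above the basket.

```bash
python3 -m jog '[{"delta_pos":[30,32,-5],"spin":0,"claw":0},{"delta_pos":[60,64,-10],"spin":0,"claw":0},{"delta_pos":[90,96,-20],"spin":0,"claw":0},{"delta_pos":[120,128,-30],"spin":0,"claw":0},{"delta_pos":[147,156,-40],"spin":0,"claw":0},{"delta_pos":[147,156,-50],"spin":0,"claw":0},{"delta_pos":[147,156,-50],"spin":0,"claw":0},{"delta_pos":[147,156,-50],"spin":0,"claw":0}]'
python3 - <<'E'
from h import *
import cv2
im=eyes.grab_frame("wrist");P=eyes.camera_params("wrist");s=bot.observe();print(s["position"],s["tool_rot"],s["qpos"])
np.set_printoptions(precision=4,suppress=True)
m=cv2.inRange(cv2.cvtColor(im,cv2.COLOR_BGR2HSV),(50,120,50),(80,255,255))
n,l,st,ce=cv2.connectedComponentsWithStats(m)
for i in range(1,n):
    if st[i,4]>200:
        r=cv2.minAreaRect(cv2.findNonZero((l==i).astype(np.uint8)));print(st[i],r,"top face z .151:",atz(P,*ce[i],.149))
print(proj(P,np.array([[.4833,-.258,.142]])))
cv2.imwrite("pics/w1.png",im)
E
```

```text
clock: 1.7
position: [0.4823, -0.2584, 0.2707]
tool_rot: [-3.14, 0.001, 0.542]
force: [0.1, -0.4, 0.3]
grip_width: 0.0853
[ 0.48228325 -0.25862992  0.27107526] [-3.14076324e+00  4.74569947e-04  5.41218529e-01] [ 0.59954079  0.36720842 -0.28458436  1.74820809  0.11669998  1.0436407
 -0.75556823]
[ 316  179   21   80 1588] ((326.0, 218.5), (79.0, 20.0), 90.0) top face z .151: [ 0.4931 -0.256   0.149 ]
[[321.2487 227.9861]]
```

View pics/w1.png

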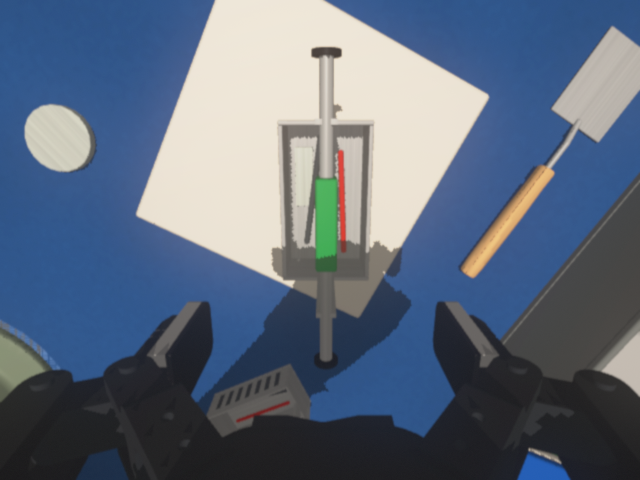

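The wrist view shows the rod vertical in the picture, so the yaw is right. The end discs are at (326,52) and (325,360), and the sleeve at about (326,225). I'll get the mid-point from the discs.

Run:
```python
from h import *
P=eyes.camera_params("wrist")
a=atz(P,326.5,52,.142);b=atz(P,325,360,.142);print(a,b,(a+b)/2,np.linalg.norm(a-b),np.arctan2(*(a-b)[1::-1]))
print(atz(P,326,179,.151),atz(P,326,272,.151))
```

```text
[ 0.58796132 -0.19923806  0.142     ] [ 0.38713923 -0.3193503   0.142     ] [ 0.48755027 -0.25929418  0.142     ] 0.23400098522611407 0.5390232895878009
[ 0.51740677 -0.24144173  0.151     ] [ 0.45791962 -0.27742429  0.151     ]
```

```bash
python3 -m jog '[{"delta_pos":[5,-1,-40],"spin":0,"claw":0},{"delta_pos":[5,-1,-80],"spin":0,"claw":0},{"delta_pos":[5,-1,-115],"spin":0,"claw":0},{"delta_pos":[5,-1,-140],"spin":0,"claw":0},{"delta_pos":[5,-1,-148],"spin":0,"claw":0},{"delta_pos":[5,-1,-148],"spin":0,"claw":0.2},{"delta_pos":[5,-1,-148],"spin":0,"claw":0.4},{"delta_pos":[5,-1,-148],"spin":0,"claw":0.6}]' 40
python3 -m jog '[{"delta_pos":[0,0,0],"spin":0,"claw":0.8},{"delta_pos":[0,0,0],"spin":0,"claw":1},{"delta_pos":[0,0,0],"spin":0,"claw":1},{"delta_pos":[0,0,0],"spin":0,"claw":1},{"delta_pos":[0,0,0],"spin":0,"claw":1},{"delta_pos":[0,0,0],"spin":0,"claw":1}]' 40
```

```text
clock: 2.55
position: [0.4879, -0.2602, 0.1246]
tool_rot: [3.14, -0.001, 0.541]
force: [1.4, -0.2, 0.2]
grip_width: 0.044
clock: 3.15
position: [0.488, -0.2599, 0.1254]
tool_rot: [3.14, -0.001, 0.541]
force: [-3.9, 4.1, 11.3]
grip_width: 0.0149
```

```bash
python3 -m jog '[{"delta_pos":[0,0,8],"spin":0,"claw":1},{"delta_pos":[0,0,20],"spin":0,"claw":1},{"delta_pos":[0,0,40],"spin":0,"claw":1},{"delta_pos":[0,0,70],"spin":0,"claw":1},{"delta_pos":[0,0,105],"spin":0,"claw":1},{"delta_pos":[0,0,140],"spin":0,"claw":1},{"delta_pos":[0,0,155],"spin":0,"claw":1},{"delta_pos":[0,0,155],"spin":0,"claw":1}]' 60
python3 - <<'E'
from h import *
import cv2
im=eyes.grab_frame("wrist");s=bot.observe();print(s["position"],s["force"],s["moment"],s["grip_width"])
cv2.imwrite("pics/w2.png",im)
E
```

```text
clock: 3.95
position: [0.4888, -0.2602, 0.2834]
tool_rot: [3.137, -0.003, 0.541]
force: [-0.6, -0.4, -2.8]
grip_width: 0.0147
[ 0.48816163 -0.2600373   0.28151472] [ 0.39865675  0.43968133 -3.64693652] [ 0.01785677  0.04249614 -0.06044088] 0.014991160637537039
```

View pics/w2.png

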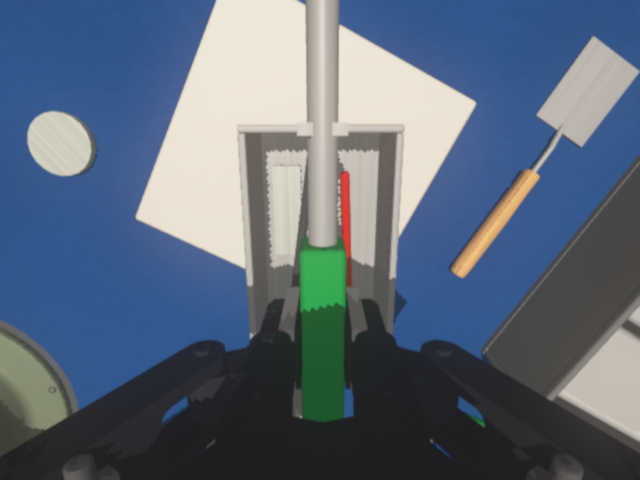

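Held level and centred: the rod is at column 322, and the weight is about 3.6 N. Moving to the front of the rack at height.

```bash
python3 -m jog '[{"delta_pos":[3,15,3],"spin":0,"claw":1},{"delta_pos":[8,42,5],"spin":-0.03,"claw":1},{"delta_pos":[14,75,5],"spin":-0.06,"claw":1},{"delta_pos":[20,110,5],"spin":-0.1,"claw":1},{"delta_pos":[26,145,5],"spin":-0.14,"claw":1},{"delta_pos":[32,180,5],"spin":-0.18,"claw":1},{"delta_pos":[38,210,5],"spin":-0.22,"claw":1},{"delta_pos":[42,230,5],"spin":-0.25,"claw":1}]' 60
python3 -m jog '[{"delta_pos":[4,25,0],"spin":0,"claw":1},{"delta_pos":[9,55,0],"spin":0,"claw":1},{"delta_pos":[14,90,0],"spin":0,"claw":1},{"delta_pos":[18,120,0],"spin":0,"claw":1},{"delta_pos":[21,142,0],"spin":0,"claw":1},{"delta_pos":[21,152,0],"spin":0,"claw":1},{"delta_pos":[21,152,0],"spin":0,"claw":1},{"delta_pos":[21,152,0],"spin":0,"claw":1}]'
python3 - <<'E'
from h import *
import cv2
P=eyes.camera_params("wrist");im=eyes.grab_frame("wrist");s=bot.observe();print(s["position"],s["tool_rot"],s["force"],s["moment"],s["qpos"]);print(P)
cv2.imwrite("pics/w3.png",im)
E
```

```text
clock: 4.8
position: [0.5297, -0.0267, 0.2856]
tool_rot: [3.14, -0.001, 0.292]
force: [0.3, -0.5, -3.7]
grip_width: 0.0152
clock: 5.6
position: [0.5504, 0.1243, 0.2851]
tool_rot: [3.139, 0.0, 0.291]
force: [0.0, -0.5, -3.3]
grip_width: 0.0152
[0.55060785 0.12396565 0.28527531] [3.13933491e+00 4.24087688e-05 2.90660608e-01] [ 0.36400677  0.274094   -2.60903918] [-0.01543939  0.01382833  0.02439448] [-0.04266237  0.39139409 -0.38615661  1.68341716  0.16453864  1.09884767
 -1.75767613]
{'fx': 376.5958380442427, 'fy': 376.5958380442427, 'cx': 322.5512327441651, 'cy': 238.1412446431072, 'origin': array([0.62132702, 0.14539535, 0.42876805]), 'attitude': array([-0.28694791, -0.0024013 , -1.27919048])}
```

View pics/w3.png

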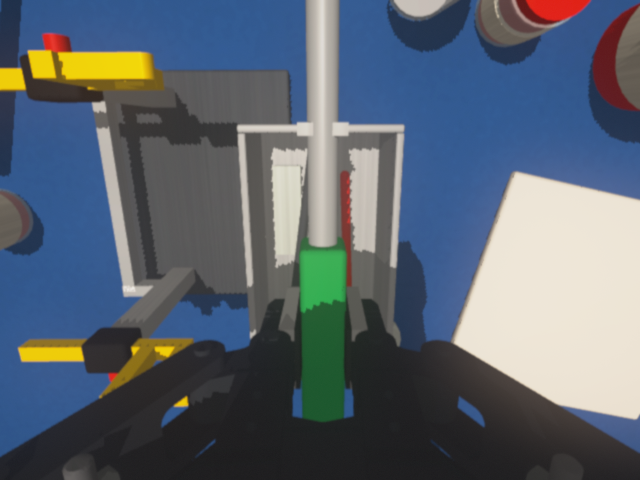

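Run:
```python
from h import *
P=eyes.camera_params("wrist");s=bot.observe();p=s["position"]
c,w=np.cos(.29),np.sin(.29);M=np.array([[c,w],[-w,c]])
for z in(.215,.225,.235):
  for px in((153,53),(153,82),(163,88)):
    X=atz(P,*px,z);print(z,px,X[:2],"rel tool (rack axes)",M@(X[:2]-p[:2]))
# directions of plate edge and hook
a,b=atz(P,290,70,.012),atz(P,103,70,.012);print("plate edge yaw",np.arctan2(*(b-a)[1::-1])-np.pi/2)
print(proj(P,np.array([[.6207,.2374,.22],[.5165+.098*.957-.01,.2423,.22]])))
```

```text
0.215 (153, 53) [0.63168253 0.23895383] rel tool (rack axes) [0.11057044 0.08700323]
0.215 (153, 82) [0.61783539 0.23665677] rel tool (rack axes) [0.09664466 0.08876171]
0.215 (163, 88) [0.61641844 0.23110283] rel tool (rack axes) [0.09369871 0.08384486]
0.225 (153, 53) [0.63120431 0.23456169] rel tool (rack axes) [0.10885625 0.08293124]
0.225 (153, 82) [0.61800434 0.232372  ] rel tool (rack axes) [0.09558131 0.08460754]
0.225 (163, 88) [0.61665362 0.22707763] rel tool (rack axes) [0.09277305 0.07992048]
0.235 (153, 53) [0.63072609 0.23016956] rel tool (rack axes) [0.10714206 0.07885925]
0.235 (153, 82) [0.6181733  0.22808722] rel tool (rack axes) [0.09451797 0.08045336]
0.235 (163, 88) [0.61688879 0.22305242] rel tool (rack axes) [0.09184739 0.07599611]
plate edge yaw 0.2911994410559562
[[148.28881437  74.66414114]
 [132.72322982 112.00204801]]
```

The wrist view puts the overhang tip 83 mm ahead of the rod, so the throat's middle is about 118 mm ahead along rack +y. The rough estimate was 120. The yaw of 0.291 agrees, and the rack x offset is about -3 mm. Lowering to mouth height.

```bash
python3 -m jog '[{"delta_pos":[1,0,-15],"spin":0,"claw":1},{"delta_pos":[2,1,-40],"spin":0,"claw":1},{"delta_pos":[2,1,-65],"spin":0,"claw":1},{"delta_pos":[2,1,-88],"spin":0,"claw":1},{"delta_pos":[2,1,-99],"spin":0,"claw":1},{"delta_pos":[2,1,-99],"spin":0,"claw":1},{"delta_pos":[2,1,-99],"spin":0,"claw":1}]'
python3 - <<'E'
from h import *
import cv2
im=eyes.grab_frame("scene");im2=eyes.grab_frame("top");s=bot.observe();print(s["position"],s["tool_rot"],s["force"],s["moment"])
S=eyes.camera_params("scene");T=eyes.camera_params("top");p=s["position"];x=np.array([np.cos(.291),np.sin(.291),0]);
E=[p+[0,0,.0166]+k*.116*x for k in(-1,1)];print(proj(S,E),proj(T,E))
r=lambda a,x,y:cv2.resize(a[y:y+150,x:x+100],(400,600),interpolation=cv2.INTER_CUBIC)
cv2.imwrite("pics/s4.png",np.hstack([r(im,340,190),r(im2,200,170)]))
E
```

```text
clock: 6.35
position: [0.553, 0.1247, 0.1871]
tool_rot: [3.139, -0.001, 0.29]
force: [0.1, -0.0, -2.3]
grip_width: 0.0146
[0.55319784 0.12490279 0.1874286 ] [ 3.13915474e+00 -1.60893563e-03  2.90260987e-01] [ 0.2648869   0.39307047 -2.55167216] [ 0.00236737 -0.03978837 -0.01246329]
[[359.46356306 215.68556384]
 [354.72851405 287.68835063]] [[293.70399873 270.54126172]
 [269.60553089 188.00212239]]
```

View pics/s4.png

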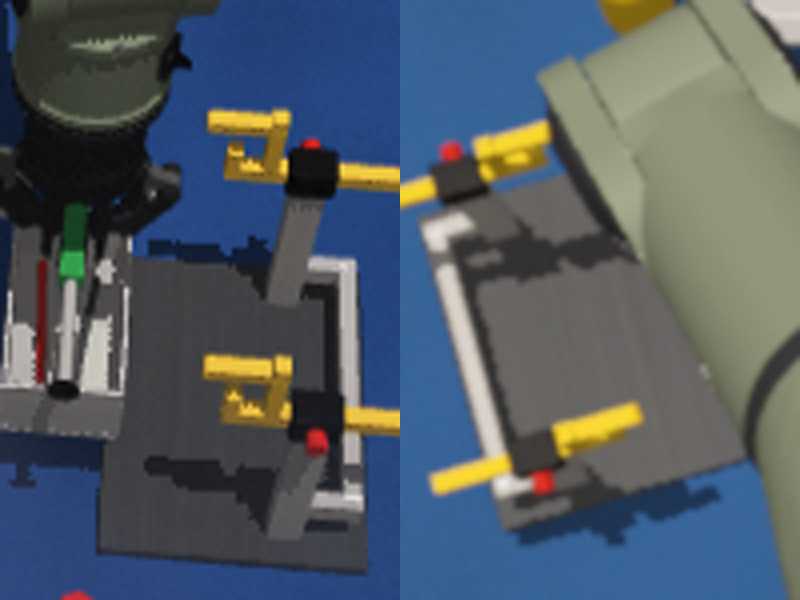

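The far disc is seen at scene (355.5,287.5) against a predicted (354.7,287.7), so the pose is good. Moving in under the overhangs.

```bash
python3 -m jog '[{"delta_pos":[-3,10,0],"spin":0,"claw":1},{"delta_pos":[-8,26,0],"spin":0,"claw":1},{"delta_pos":[-13,43,0],"spin":0,"claw":1},{"delta_pos":[-17,57,-1],"spin":0,"claw":1},{"delta_pos":[-20,67,-1],"spin":0,"claw":1},{"delta_pos":[-21.5,72,-1],"spin":0,"claw":1},{"delta_pos":[-21.5,72,-1],"spin":0,"claw":1}]'
python3 -m jog '[{"delta_pos":[-1,4,0],"spin":0,"claw":1},{"delta_pos":[-2.5,8,0],"spin":0,"claw":1},{"delta_pos":[-4,13,0],"spin":0,"claw":1},{"delta_pos":[-5,17,0],"spin":0,"claw":1},{"delta_pos":[-6,20,0],"spin":0,"claw":1},{"delta_pos":[-7,24,0],"spin":0,"claw":1},{"delta_pos":[-7,24,0],"spin":0,"claw":1}]'
```

```text
clock: 7.15
position: [0.5315, 0.1975, 0.1865]
tool_rot: [3.139, -0.002, 0.291]
force: [-0.1, 0.4, -3.6]
grip_width: 0.0147
clock: 7.85
position: [0.5243, 0.2222, 0.1865]
tool_rot: [3.139, -0.002, 0.292]
force: [0.3, -0.5, -3.6]
grip_width: 0.0147
```

No contact so far, with about 16 mm to the throat's middle. Now feeling for the back wall.

```bash
python3 -m jog '[{"delta_pos":[-0.6,2,0],"spin":0,"claw":1},{"delta_pos":[-1.2,4,0],"spin":0,"claw":1},{"delta_pos":[-1.8,6,0],"spin":0,"claw":1},{"delta_pos":[-2.4,8,0],"spin":0,"claw":1},{"delta_pos":[-3,10,0],"spin":0,"claw":1},{"delta_pos":[-3.3,11,0],"spin":0,"claw":1},{"delta_pos":[-3.3,11,0],"spin":0,"claw":1}]'
python3 -m jog '[{"delta_pos":[-0.3,1,0],"spin":0,"claw":1},{"delta_pos":[-0.6,2,0],"spin":0,"claw":1},{"delta_pos":[-0.6,2,0],"spin":0,"claw":1}]'
```

```text
clock: 8.55
position: [0.521, 0.2333, 0.1865]
tool_rot: [3.14, -0.002, 0.292]
force: [0.4, -0.0, -3.2]
grip_width: 0.015
clock: 8.85
position: [0.5203, 0.2355, 0.1865]
tool_rot: [3.14, -0.002, 0.292]
force: [-0.0, -0.9, -2.9]
grip_width: 0.015
```

```bash
python3 -m jog '[{"delta_pos":[-0.3,1,0],"spin":0,"claw":1},{"delta_pos":[-0.6,2,0],"spin":0,"claw":1},{"delta_pos":[-0.6,2,0],"spin":0,"claw":1}]'
python3 -m jog '[{"delta_pos":[-0.3,1,0],"spin":0,"claw":1},{"delta_pos":[-0.5,1.5,0],"spin":0,"claw":1},{"delta_pos":[-0.5,1.5,0],"spin":0,"claw":1}]'
```

```text
clock: 9.15
position: [0.5196, 0.2377, 0.1865]
tool_rot: [3.14, -0.002, 0.292]
force: [0.8, -0.8, -3.0]
grip_width: 0.0148
clock: 9.45
position: [0.5191, 0.2393, 0.1865]
tool_rot: [3.14, -0.002, 0.292]
force: [1.2, 0.3, -2.4]
grip_width: 0.0149
```

```bash
python3 -m jog '[{"delta_pos":[-0.3,1,0],"spin":0,"claw":1},{"delta_pos":[-0.4,1.4,0],"spin":0,"claw":1},{"delta_pos":[-0.4,1.4,0],"spin":0,"claw":1}]'
python3 -m jog '[{"delta_pos":[-0.3,1,0],"spin":0,"claw":1},{"delta_pos":[-0.4,1.4,0],"spin":0,"claw":1},{"delta_pos":[-0.4,1.4,0],"spin":0,"claw":1}]'
```

```text
clock: 9.75
position: [0.5187, 0.2408, 0.1865]
tool_rot: [3.14, -0.002, 0.293]
force: [0.4, 0.2, -3.6]
grip_width: 0.0152
clock: 10.05
position: [0.5182, 0.2423, 0.1865]
tool_rot: [3.14, -0.002, 0.293]
force: [-0.9, -0.3, -2.7]
grip_width: 0.0149
```

```bash
python3 -m jog '[{"delta_pos":[-0.3,1,0],"spin":0,"claw":1},{"delta_pos":[-0.4,1.4,0],"spin":0,"claw":1},{"delta_pos":[-0.4,1.4,0],"spin":0,"claw":1}]'
python3 -m jog '[{"delta_pos":[-0.3,1,0],"spin":0,"claw":1},{"delta_pos":[-0.4,1.4,0],"spin":0,"claw":1},{"delta_pos":[-0.4,1.4,0],"spin":0,"claw":1}]'
python3 - <<'E'
from h import *
import cv2
im=eyes.grab_frame("scene");s=bot.observe();print(s["position"],s["force"],s["moment"])
cv2.imwrite("pics/s5.png",cv2.resize(im[200:320,350:460],(550,600),interpolation=cv2.INTER_CUBIC))
E
```

```text
clock: 10.35
position: [0.5179, 0.2437, 0.1865]
tool_rot: [3.14, -0.002, 0.293]
force: [-0.7, 1.5, -2.4]
grip_width: 0.0153
clock: 10.65
position: [0.5178, 0.244, 0.1865]
tool_rot: [3.138, -0.002, 0.292]
force: [2.4, -7.3, -1.1]
grip_width: 0.0148
[0.51774026 0.24399683 0.18650085] [ 2.04619661 -6.66779864 -1.22721898] [-1.29432262 -0.32290222  0.21058632]
```

View pics/s5.png

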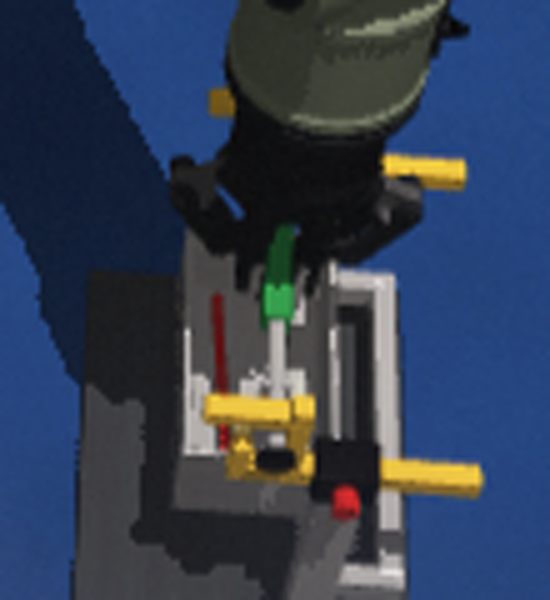

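Back wall found: 7 N at 124.5 mm, and the picture shows the disc above the throat beyond the lip at crop (275,458). I'll back off 2.7 mm to centre it and let it down.

```bash
python3 -m jog '[{"delta_pos":[0.4,-1.3,0],"spin":0,"claw":1},{"delta_pos":[0.7,-2.4,0],"spin":0,"claw":1},{"delta_pos":[0.7,-2.4,0],"spin":0,"claw":1}]'
python3 -m jog '[{"delta_pos":[0,0,-2],"spin":0,"claw":1},{"delta_pos":[0,0,-4],"spin":0,"claw":1},{"delta_pos":[0,0,-6],"spin":0,"claw":1},{"delta_pos":[0,0,-8],"spin":0,"claw":1},{"delta_pos":[0,0,-8],"spin":0,"claw":1}]'
```

```text
clock: 11.0
position: [0.5185, 0.2416, 0.1865]
tool_rot: [3.138, -0.002, 0.292]
force: [0.9, 0.1, -3.2]
grip_width: 0.0149
clock: 11.5
position: [0.5183, 0.2416, 0.1781]
tool_rot: [3.138, -0.001, 0.292]
force: [0.5, -0.3, -3.0]
grip_width: 0.0152
```

```bash
python3 -m jog '[{"delta_pos":[0,0,-1.5],"spin":0,"claw":1},{"delta_pos":[0,0,-3],"spin":0,"claw":1},{"delta_pos":[0,0,-4.5],"spin":0,"claw":1},{"delta_pos":[0,0,-6],"spin":0,"claw":1},{"delta_pos":[0,0,-6],"spin":0,"claw":1}]'
python3 -m jog '[{"delta_pos":[0,0,-1.5],"spin":0,"claw":1},{"delta_pos":[0,0,-3],"spin":0,"claw":1},{"delta_pos":[0,0,-4],"spin":0,"claw":1},{"delta_pos":[0,0,-4],"spin":0,"claw":1}]'
```

```text
clock: 12.0
position: [0.5182, 0.2415, 0.1719]
tool_rot: [3.138, -0.001, 0.292]
force: [0.7, -0.3, -2.8]
grip_width: 0.0151
clock: 12.4
position: [0.5182, 0.2415, 0.1677]
tool_rot: [3.138, -0.0, 0.292]
force: [0.1, 0.5, -3.0]
grip_width: 0.0152
```

Rod at about 184 mm and inside the throats. Now feeling for the floor.

```bash
python3 -m jog '[{"delta_pos":[0,0,-1],"spin":0,"claw":1},{"delta_pos":[0,0,-2],"spin":0,"claw":1},{"delta_pos":[0,0,-2],"spin":0,"claw":1}]'
python3 -m jog '[{"delta_pos":[0,0,-1],"spin":0,"claw":1},{"delta_pos":[0,0,-1.5],"spin":0,"claw":1},{"delta_pos":[0,0,-1.5],"spin":0,"claw":1}]'
```

```text
clock: 12.7
position: [0.5181, 0.2414, 0.1656]
tool_rot: [3.138, -0.0, 0.292]
force: [0.1, 1.4, -2.6]
grip_width: 0.0148
clock: 13.0
position: [0.518, 0.2414, 0.164]
tool_rot: [3.138, -0.0, 0.292]
force: [1.0, 0.2, -2.4]
grip_width: 0.015
```

```bash
python3 -m jog '[{"delta_pos":[0,0,-1],"spin":0,"claw":1},{"delta_pos":[0,0,-1.4],"spin":0,"claw":1},{"delta_pos":[0,0,-1.4],"spin":0,"claw":1}]'
python3 -m jog '[{"delta_pos":[0,0,-0.8],"spin":0,"claw":1},{"delta_pos":[0,0,-0.8],"spin":0,"claw":1},{"delta_pos":[0,0,-0.8],"spin":0,"claw":1}]'
```

```text
clock: 13.3
position: [0.5181, 0.2415, 0.1629]
tool_rot: [3.138, -0.0, 0.292]
force: [-1.2, -0.8, 3.5]
grip_width: 0.0151
clock: 13.6
position: [0.5182, 0.2415, 0.1627]
tool_rot: [3.138, -0.001, 0.292]
force: [-4.6, -2.2, 11.4]
grip_width: 0.015
```

Floor reached: the force went from -3 to +11 N with the rod at about 179.5 mm. I'll ease off slightly, wait, then open gradually.

```bash
python3 -m jog '[{"delta_pos":[0,0,0.5],"spin":0,"claw":1},{"delta_pos":[0,0,0.7],"spin":0,"claw":1},{"delta_pos":[0,0,0.7],"spin":0,"claw":1},{"delta_pos":[0,0,0.7],"spin":0,"claw":1}]' 20
python3 -m jog '[{"delta_pos":[0,0,0],"spin":0,"claw":0.78},{"delta_pos":[0,0,0],"spin":0,"claw":0.74},{"delta_pos":[0,0,0],"spin":0,"claw":0.7},{"delta_pos":[0,0,0],"spin":0,"claw":0.65},{"delta_pos":[0,0,0],"spin":0,"claw":0.6},{"delta_pos":[0,0,0],"spin":0,"claw":0.5},{"delta_pos":[0,0,0],"spin":0,"claw":0.4}]' 20
```

```text
clock: 14.0
position: [0.5181, 0.2415, 0.1632]
tool_rot: [3.138, -0.001, 0.292]
force: [0.2, -0.5, -2.7]
grip_width: 0.0149
clock: 14.7
position: [0.5182, 0.2415, 0.1633]
tool_rot: [3.138, -0.001, 0.292]
force: [0.3, -0.6, -0.2]
grip_width: 0.0513
```

Run:
```python
from h import *
import cv2
im=eyes.grab_frame("scene");im2=eyes.grab_frame("wrist");s=bot.observe();print(s["position"],s["force"],s["moment"],s["grip_width"])
cv2.imwrite("pics/s6.png",np.hstack([cv2.resize(im[200:320,350:430],(400,600),interpolation=cv2.INTER_CUBIC),cv2.resize(im2[:,160:480],(400,600))]))
```

```text
[0.5181579  0.24147694 0.1632449 ] [-0.34895135  0.10464111  0.04489323] [ 0.04240125  0.03219937 -0.0100311 ] 0.051010539727994575
```

View pics/s6.png

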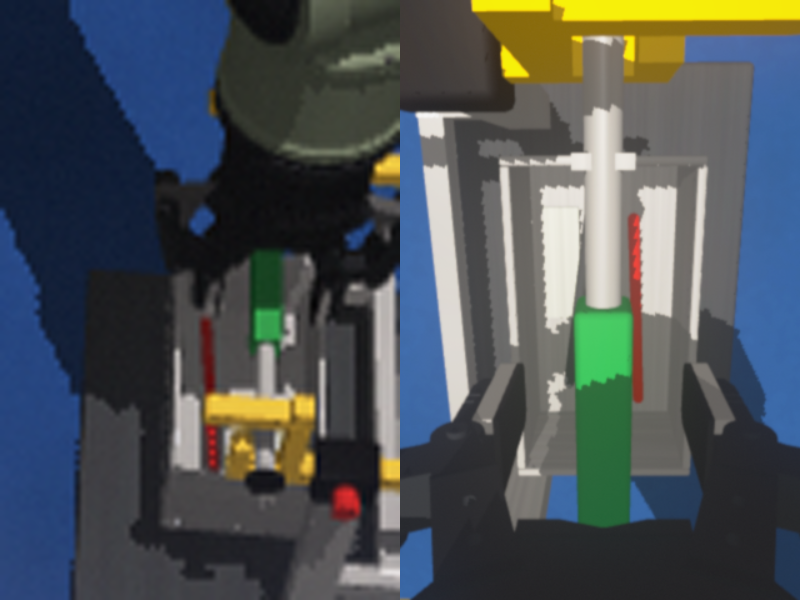

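The rod lies in the throat with the disc outside the hook, and it hangs straight and free of the fingers. Withdrawing upward.

```bash
python3 -m jog '[{"delta_pos":[0,0,2],"spin":0,"claw":0.3},{"delta_pos":[0,0,8],"spin":0,"claw":0.2},{"delta_pos":[0,0,20],"spin":0,"claw":0.15},{"delta_pos":[0,0,40],"spin":0,"claw":0.15},{"delta_pos":[0,0,70],"spin":0,"claw":0.15},{"delta_pos":[0,0,100],"spin":0,"claw":0.15},{"delta_pos":[0,0,125],"spin":0,"claw":0.15},{"delta_pos":[0,0,140],"spin":0,"claw":0.15}]'
python3 -m jog '[{"delta_pos":[0,0,20],"spin":0,"claw":0.15},{"delta_pos":[0,0,20],"spin":0,"claw":0.15},{"delta_pos":[0,0,20],"spin":0,"claw":0.15},{"delta_pos":[0,0,20],"spin":0,"claw":0.15},{"delta_pos":[0,0,20],"spin":0,"claw":0.15},{"delta_pos":[0,0,20],"spin":0,"claw":0.15},{"delta_pos":[0,0,20],"spin":0,"claw":0.15},{"delta_pos":[0,0,20],"spin":0,"claw":0.15}]'
python3 - <<'E'
from h import *
import cv2
P=eyes.camera_params("wrist");w=eyes.grab_frame("wrist")
for i in range(8): w2=eyes.grab_frame("wrist")
print("px changed over .4s",int((cv2.absdiff(w,w2).max(2)>40).sum()),bot.observe()["force"],bot.observe()["position"])
im=eyes.grab_frame("scene")
cv2.imwrite("pics/s7.png",np.hstack([cv2.resize(im[200:320,350:430],(400,600),interpolation=cv2.INTER_CUBIC),cv2.resize(w2[:,160:480],(400,600))]))
E
```

```text
clock: 15.6
position: [0.5185, 0.2418, 0.3065]
tool_rot: [3.139, -0.004, 0.292]
force: [0.3, 0.1, 0.1]
grip_width: 0.0725
clock: 16.4
position: [0.5184, 0.2418, 0.3264]
tool_rot: [3.139, -0.003, 0.292]
force: [-0.1, 0.4, -0.4]
grip_width: 0.0725
px changed over .4s 0 [-0.31349523  0.34518769 -0.1927773 ] [0.51846836 0.24178703 0.32647487]
```

View pics/s7.png

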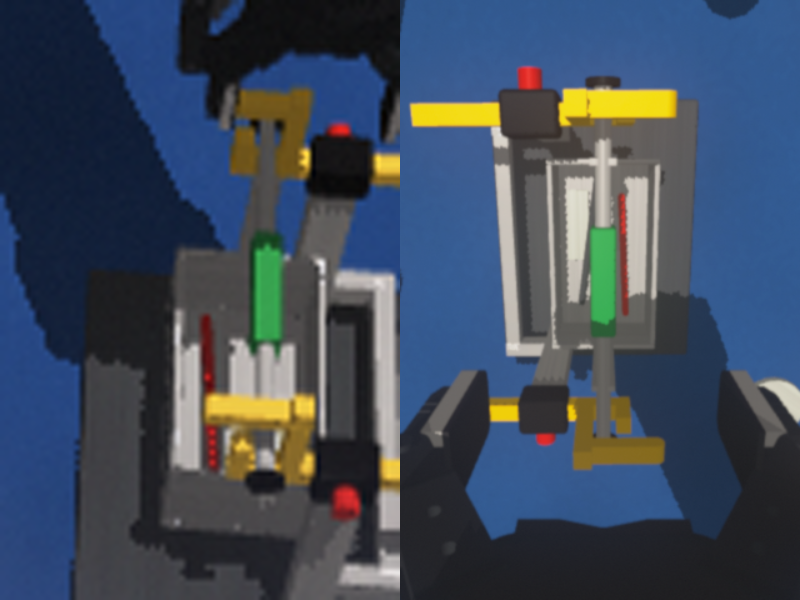

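Both throats hold the rod, the basket hangs level and still with no pixel change over 0.4 s, and the gripper is clear. Handing in.

```bash
python3 -c "
from workcell import bot
print(bot.job_done(), bot.observe()['clock'])"
```

```text
the job is handed in; nothing more can be done
the job is handed in; nothing more can be done
```

The basket is hanging by its rod in both yellow hooks, released, and the job is handed in. The clock stood at about 17 s of the 58 s allowed; no verdict was reported.

- **Pick-up:** I took the larger basket off the white board by its green sleeve.
- **Hanging:** I brought the rod in under the overhangs and felt the back wall at about 7 N. I then backed off about 2.5 mm to the middle of the throat and lowered it until the floors took it. The wrist force there was at most about 11 N at the end of any move, roughly 14 N on the hooks. At floor contact the rod worked out at about 179.5 mm high, against the 180 mm wanted.
- **Last checks:** Pictures show the rod in both throats with the end discs outside the hooks. Nothing in the wrist picture changed over 0.4 s, and there was no force on the withdrawn gripper.
- **Disagreement:** The cameras had put the back wall about 4 mm nearer than I felt it; I used the felt position.
- **Not checked:** I did not re-measure the bystanders. The gripper showed no unexpected force on the way, and my path crossed none of them low down.

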